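# Load the specimen dish on the stereo microscope's stage plate

## Robot

A 6-joint arm with a two-finger parallel gripper is mounted at the origin on the work surface. World frame = base frame: x ahead of the robot, y to its left, z up, the work surface at z = 0. Lengths are in m, angles in degrees, forces in N, time in s.
With the tool pointing down it reaches from about 0.325 to 0.775 m from the base axis. Payload 5.5 kg.
Tool frame: the origin (TCP) lies on the centre line of the jaws, within the pads' length; the fingertips stand 8 mm ahead of it and the grasp point (between the pads) lies 11 mm behind it; z points along the fingers, y is the line along which they close (so a half turn about z gives the same grasp; the last joint's range is limited). The gripper opens to 88 mm and grips with 3 to 60 N. Pads are 20 mm wide; open, the fingers measure 115 mm over their backs; the gripper's body (75 mm by 178 mm) begins 61 mm behind the grasp point.
Start: joints at [-67.649, 5.22, 70.514, -0, 104.267, -3.249], TCP at [0.259, -0.541, 0.231] pointing down, gripper open.
Joint ranges: [-164.24, 164.24], [-49.07, 125.15], [9.68, 141.18], [-86.29, 266.29], [3.28, 154.24], [-151.56, 151.56]. Speed limits (degrees/s): [147.25, 147.25, 172.46, 180, 180, 180].

## Interface

Orientations are given as [roll, pitch, yaw] about the fixed x, y, z axes, in that order (R = Rz(yaw) Ry(pitch) Rx(roll)).
In Python, from plant import status, viewer, robot gives the robot as it stands.
- The arm moves only by the tool jog_arm, never from a script. Its argument "plan" is one flat list of numbers, 4 for each row, row after row: the shift along the tool's x, y, z in mm, then the turn about the tool's z in degrees. In form: [x, y, z, yaw, x, y, z, yaw, ...]. A call has 1 to 8 rows; each row is the pose to reach, as a shift and turn from the pose commanded when the call began, along the tool's axes at that moment; what a row does not reach only later rows make up. A row lasts 1/12 s, in which the tool goes at most 41.7 mm and 7.16 degrees, less where a joint would pass 70% of its speed; a pose out of reach is approached as far as the arm can. A call with a gripper value outside its range is refused whole. "hand" is the gripper's target within -1 to 1 (fully open at 1, half-way at 0, shut at -1), set as the call begins (left out, the last holds). The fingers move at their own pace and stop on an object; the grip force is fixed at half the most. Time passes only in rows, so rows that repeat a pose let the fingers close. It gives the time, the measured TCP pose, the force, the opening and the grip force at its end, in the units of the state.
- status.state(): the state, without advancing time (a new reading comes with each control period).
- viewer.get_image(name): name is "scene" or "top" or "wrist"; returns a dict with "img" (420x560x3 uint8, blue, green, red), "fx", "fy", "cx", "cy" (pixels), "k1" (the pictures are not rectified: a ray, as slopes to the right and down, at radius r is drawn at 1 + k1 r^2 times it, then the intrinsics apply), "pose" (4x4, takes a point from camera to world coordinates); the wrist camera has in their place "T_tool_cam" (4x4, takes a point from camera to tool coordinates, whose origin is the TCP and whose axes are the flange's). Camera axes: x right, y down, z forward; pixel columns grow to the right and rows downward; lengths in m; the calibration is good to about 2 mm. A picture is of the moment at which its call begins: read the wrist's pose just before it. There is no depth.
- robot.close_job(): hands the job in; it is judged then, once.
The state is a dict: "time_s": time; "q": joint angles; "joint_velocities": joint speeds; "effort": joint torques, N m; "tcp_pos": TCP position; "orientation": TCP orientation; "force": force on the tool from outside, world axes, zero at the start; "ft_torque": the same for the moment, N m; "opening": finger opening in m; "grasp_force": force on a finger pad.
Only numpy, scipy, OpenCV 4.12 (cv2) and the standard library are available. Lean on these libraries where they do the work, as an engineer would, in place of code of your own. Each camera call takes 0.05 s, during which the arm holds its last target. There are 200 camera calls.

## Task

Get the stereo microscope ready for viewing: with a fingertip, swing the two stage clips outwards, one to each side, until neither lies over the round stage plate. Then gently push the small covered glass dish that stands on the microscope's base along the base until it is centred on the stage plate, and take your hand away. Do not grip, press hard on, lift or tip the dish, and leave the vial, the dropper bottle, the forceps and the large dishes where they are.

Things in the scene. Friction and masses are not known exactly. Their poses are not given: they have to be found in the camera images.
- scope: Microscope stand, fixed: grey base, flat top 40 mm above the bench, with a round white stage plate and a steel pillar 32 mm thick, 340 mm tall (collar 62 mm wide, 28 mm high). Origin on the bench under the plate's centre; x points from the plate to the pillar (150 mm away), y to the left seen from the front. The base reaches from x = -130 (front) to +205 mm and to y = +-120 mm, corners rounded.
- plate_centre (a point): Centre of the round white stage plate, 94 mm across with a thin dark rim, on its upper face, 40 mm above the bench; plate and base top are one level surface. The dish is to be centred here.
- dish_centre (a point): Centre (half-way up) of the small covered glass dish: a disc 60 mm across and 16 mm high, about 60 g (it varies), white filter paper and a purple floret inside. Loose on the base's top, in front of the stage plate; slides when pushed on its side wall.
- clip_left (a joint): Angle of the left stage clip about its upright pivot. 0: it points straight to the microscope's front, just beside the plate; positive: swung in over the plate; negative: swung outwards. Clear of the plate below +0.2. Range -0.8 to 1.0. It turns with light friction (about 0.4 N at its end) and stays where it is left.
- clip_right (a joint): The same for the right stage clip: 0 straight to the front, positive over the plate, negative outwards, clear of the plate below +0.2; range -0.8 to 1.0.
- clip_left_pivot (a point): Pivot of the left clip, on the base's top, 50 mm behind and 64 mm left of the plate's centre. Here stands a black-topped knurled screw 13 mm wide, 12.5 mm high; from it a flat steel strip 10 mm wide reaches out 55 mm. The strip can be pushed sideways at 2 to 8 mm above the base's top.
- clip_right_pivot (a point): Pivot of the right clip: 50 mm behind and 64 mm to the right of the plate's centre; the clip is like the left one.
- clip_left_tip (a point): Free end of the left clip's strip, 55 mm from the pivot, 5 mm above the base's top.
- clip_right_tip (a point): Free end of the right clip's strip, 55 mm from the pivot, 5 mm above the base's top.
- vial: Bystander: small capped glass vial, 26 mm across, 54 mm high, loose on the left rear of the base. Origin at the centre of its underside.
- dropper: Bystander: amber dropper bottle, 36 mm across, 80 mm high, loose on the bench to the left of the base. Origin at the centre of its underside.
- forceps: Bystander: steel forceps 130 mm long, 10 mm high, loose on the bench to the right of the base, along their x axis. Origin at the middle of the underside.
- big_dishes: Bystander: two large glass dishes stacked as one, 94 mm across, 33 mm high, on the bench to the left of the base. Origin at the centre of the underside.
- head: The microscope's head, fixed, swung aside: white pod, black lens barrel, eyepieces. Origin on the pillar's axis at bench height; from there it reaches along its own -x axis, to the right of the stand: barrel 74 mm wide, 150 mm out, lowest at 156 mm above the bench; pod 110 mm wide; eyepieces 270 mm out, up to 410 mm high. Its mount and knobs round the pillar are higher than 215 mm.
Mind the look-alikes: they are no part of the job. What is shaped like the part that bears dish_centre but green or orange is not meant.

How it is judged (in metres and radians):
On the way, in this order (a step that is already met when the one before it is completed fails the run):
1. both clips are swung clear of the stage plate while the dish is still off its place (value of joint each of clip_left, clip_right below 0.2 rad and horizontal distance between dish_centre and plate_centre above 0.03 m), for 0.1 s.
2. the dish is centred on the stage plate (horizontal distance between dish_centre and plate_centre below 0.008 m), for 0.1 s.
At the end, for the whole second after the job is handed in: The dish stands flat and still on the stage plate with its centre within 8 mm of the plate's centre, and both clips are clear of the plate (joint values below 0.2) (horizontal distance between dish_centre and plate_centre below 0.008 m and height (world z) of dish_centre between 0.045 and 0.051 m and angle between dish_centre's own z axis and vertical below 0.06 rad and linear speed of dish below 0.01 m/s and value of joint each of clip_left, clip_right below 0.2 rad); the robot touches nothing.
It fails at once if the dish is lifted off the base (more than 6 mm) or falls off it (height (world z) of dish_centre above 0.054 m or height (world z) of dish_centre below 0.042 m).
It fails at once if the dish is tipped by more than about 15 degrees (angle between dish_centre's own z axis and vertical above 0.26 rad).
It fails at once if the dish is gripped or pressed hard by the fingers (more than 5 N) (contact force between the fingers and dish above 5 N).
It fails at once if a bystander (vial, dropper bottle, forceps, large dishes) is moved more than 15 mm (distance of any of vial, dropper, forceps, big_dishes from where it was at the start of the episode above 0.015 m).
It also fails if it takes over 58 s, if anything falls off the work surface, if the arm or the gripper's body presses on something with over 40 N, if the wrist force passes 120 N, or if a joint passes its speed limit or range.

## Working session

There is one attempt and no reset: what is moved stays moved. The work goes in short steps, Python scripts to look and compute and a tool call to move; the robot and the scene stay as the last step left them, time stands still between calls to the robot, and variables do not carry over. Pictures are saved under pics/ and viewed, at most 10 in all, crops included, and the job is handed in when it is done.

Besides the shell and the picture viewer there is one more tool, called after "Emit:" by a JSON object that holds its "fn" and its "kwargs", one argument or row to a line. jog_arm: Moves the arm, as the interface text tells. Its arguments: {"type":"object","properties":{"plan":{"type":"array","items":{"type":"number"}},"hand":{"type":"number"}},"required":["plan"]}

```bash
ls; mkdir -p pics
cat > h.py <<'E'
import numpy as np, cv2
from plant import status, viewer, robot
def grab(n):
    s=status.state(); d=viewer.get_image(n); d['s']=s; return d
def Rrpy(o):
    r,p,y=np.radians(o)
    c,s=np.cos,np.sin
    return np.array([[c(y),-s(y),0],[s(y),c(y),0],[0,0,1]])@np.array([[c(p),0,s(p)],[0,1,0],[-s(p),0,c(p)]])@np.array([[1,0,0],[0,c(r),-s(r)],[0,s(r),c(r)]])
def pose(d):
    if 'pose' in d: return np.array(d['pose'])
    T=np.eye(4); T[:3,:3]=Rrpy(d['s']['orientation']); T[:3,3]=d['s']['tcp_pos']
    return T@np.array(d['T_tool_cam'])
def K(d): return np.array([[d['fx'],0,d['cx']],[0,d['fy'],d['cy']],[0,0,1.]])
def ray(d,uv,z):
    p=cv2.undistortPoints(np.array(uv,float).reshape(-1,1,2),K(d),np.array([d['k1'],0,0,0.])).reshape(-1,2)
    # k1 convention: distorted = und*(1+k1 r_und^2), as OpenCV
    T=pose(d); v=np.c_[p,np.ones(len(p))]@T[:3,:3].T; o=T[:3,3]
    return o+v*((z-o[2])/v[:,2])[:,None]
def proj(d,P):
    T=np.linalg.inv(pose(d)); X=np.array(P,float).reshape(-1,3)@T[:3,:3].T+T[:3,3]
    return cv2.projectPoints(X,np.zeros(3),np.zeros(3),K(d),np.array([d['k1'],0,0,0.]))[0].reshape(-1,2)
E
python3 - <<'E'
from h import *
print(status.state())
for n in ['scene','top']:
    d=grab(n); cv2.imwrite(f'pics/{n}0.png',d['img']); print(n,pose(d).round(3).tolist(),d['fx'],d['k1'])
E
```

```text
pics
{'time_s': 0.0, 'q': array([-6.76478782e+01,  5.26199066e+00,  7.05808422e+01, -5.89491358e-04,
        1.04267273e+02, -3.24754957e+00]), 'joint_velocities': array([-0.05283522, -0.02406888,  0.02635005, -0.08758322,  0.03455367,
        0.05038528]), 'effort': array([ 2.52807542e-03, -4.46453941e+01, -4.06438136e+01,  6.99729379e-02,
        2.96289590e-02, -1.23237960e-04]), 'tcp_pos': array([ 0.2591465 , -0.54083611,  0.22952878]), 'orientation': array([-1.79890039e+02, -5.66682481e-03,  2.55995212e+01]), 'force': array([ 0.42044393, -0.11401912, -0.22616034]), 'ft_torque': array([-0.01170157,  0.05111339,  0.01487034]), 'grasp_force': 0.0, 'opening': 0.08790959804462603}
scene [[-0.28, 0.679, -0.679, 1.088], [0.96, 0.202, -0.195, 0.191], [0.005, -0.706, -0.708, 0.627], [0.0, 0.0, 0.0, 1.0]] 441.3794524209121 -0.052760845771450474
top [[-0.001, -0.99, 0.138, 0.454], [-1.0, 0.003, 0.013, 0.059], [-0.013, -0.138, -0.99, 0.765], [0.0, 0.0, 0.0, 1.0]] 388.714567528369 -0.10751045973588648
```

View pics/top0.png

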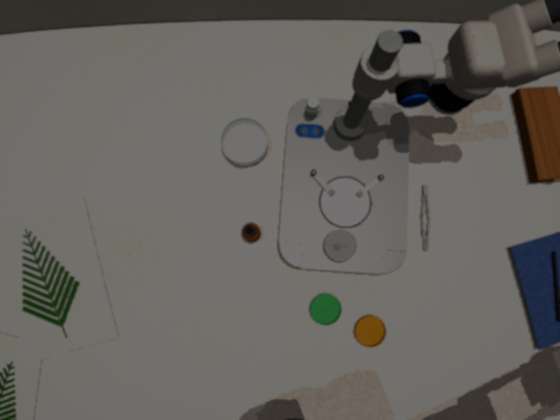

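View pics/scene0.png

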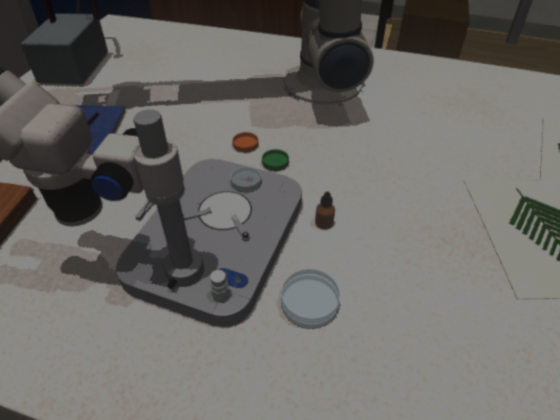

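The top view shows three dish-shaped candidates: clear (340,246) on the base, green (325,309) and orange (369,331) on the bench. The clear one with the purple floret, in front of the plate, is the one meant. The plate is at about (345,202), with clip pivots at about (313,173) and (381,178). The scene view agrees. Next I'll measure these and check them in an enlarged crop.

Run:
```python
from h import *
d=grab('top'); im=d['img']
c=im[140:290,270:420]; c=cv2.resize(c,None,fx=4,fy=4,interpolation=cv2.INTER_CUBIC); c=cv2.convertScaleAbs(c,alpha=1.7)
# first guess from pivots
uv=[(313,173),(381,178),(345,202),(340,246)]
print(ray(d,uv,0.04).round(4).tolist())
for k in range(0,600,80):
    cv2.putText(c,str(270+k//4),(k,10),0,.35,(0,0,255)); cv2.putText(c,str(140+k//4),(0,k+10),0,.35,(0,0,255))
cv2.imwrite('pics/crop1.png',c)
```

```text
[[0.6259, -0.006, 0.04], [0.616, -0.1365, 0.04], [0.5696, -0.0657, 0.04], [0.4867, -0.0543, 0.04]]
```

View pics/crop1.png

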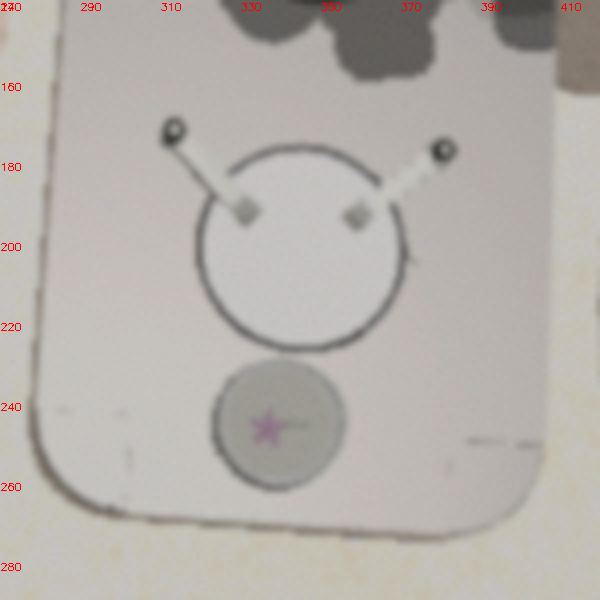

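The crop shows the clear dish, with its purple star, at about (340,246). The plate ring is centred near (345,202), and both clips lie in over the plate. Left clip: pivot (313,172), tip (331.5,192.5). Right clip: pivot (380.5,177.5), tip (359,194).

```bash
cat >> h.py <<'E'
def circ(P):
    A=np.c_[2*P,np.ones(len(P))]; x=np.linalg.lstsq(A,(P**2).sum(1),rcond=None)[0]
    return x[:2],np.sqrt(x[2]+x[:2]@x[:2])
def radial(d,c0,r0,r1,z,n=120,mode='dark'):
    """sample rays around world c0 at height z; darkest pixel per ray -> robust circle"""
    g=cv2.cvtColor(d['img'],cv2.COLOR_BGR2GRAY).astype(np.float32); g=cv2.GaussianBlur(g,(3,3),0.6)
    rs=np.arange(r0,r1,0.0005); P=[]
    for a in np.linspace(0,2*np.pi,n,endpoint=False):
        X=np.c_[c0[0]+rs*np.cos(a),c0[1]+rs*np.sin(a),np.full(len(rs),z)]
        uv=proj(d,X).astype(np.float32); v=cv2.remap(g,uv[:,0].copy(),uv[:,1].copy(),cv2.INTER_LINEAR).ravel()
        i=np.argmin(v) if mode=='dark' else np.argmax(np.gradient(v))
        P.append(X[i,:2])
    P=np.array(P); m=np.ones(len(P),bool)
    for _ in range(8):
        c,r=circ(P[m]); e=np.abs(np.hypot(*(P-c).T)-r); m=e<max(0.0015,2*np.median(e))
    return c,r,m.sum(),np.median(e)
E
python3 - <<'E'
from h import *
d=grab('top')
print('plate',radial(d,(.5696,-.0657),.04,.055,.04))
for z in (.04,.056): print('dish',z,radial(d,(.486,-.054),.02,.04,z,mode='edge'))
P=ray(d,[(313.2,172.2),(380.6,177.3)],.0525); T=ray(d,[(331.5,192.5),(359,194)],.045)
v=P[0]-P[1]; print('piv',P.round(4).tolist(),np.linalg.norm(v[:2])); 
y=v[:2]/np.linalg.norm(v[:2]); x=np.array([y[1],-y[0]]); print('x axis',x,'yaw',np.degrees(np.arctan2(x[1],x[0])))
pc=P[:,:2].mean(0)-0.05*x; print('plate from pivots',pc)
print('tips',T.round(4).tolist(),np.linalg.norm((T-P)[:,:2],axis=1))
for t in (T-P)[:,:2]: print('ang',np.arctan2(t@y,-t@x))
print('vial etc',ray(d,[(313,103)],.094).round(3),ray(d,[(245,142)],.033).round(3),ray(d,[(251,230)],.08).round(3),ray(d,[(425,217)],.01).round(3))
E
```

```text
plate (array([ 0.5706148 , -0.06540204]), np.float64(0.048565294287352574), np.int64(115), np.float64(0.0003434208280185813))
dish 0.04 (array([ 0.48772218, -0.05274046]), np.float64(0.03147194281388893), np.int64(109), np.float64(0.0004952696001288594))
dish 0.056 (array([ 0.48704333, -0.05025589]), np.float64(0.030788872475257936), np.int64(106), np.float64(0.0005566137179471072))
piv [[0.6245, -0.0053, 0.0525], [0.6146, -0.1324, 0.0525]] 0.12750190655359658
x axis [ 0.99698237 -0.07762825] yaw -4.452250394179056
plate from pivots [ 0.56966447 -0.06496213]
tips [[0.587, -0.0398, 0.045], [0.584, -0.0918, 0.045]] [0.05094634 0.05078144]
ang -0.8225996293877305
ang 0.8480179944519669
vial etc [[ 0.745 -0.004  0.094]] [[0.69  0.125 0.033]] [[0.514 0.109 0.08 ]] [[ 0.544 -0.23   0.01 ]]
```

Emit:
{"fn": "jog_arm", "kwargs": {
  "plan": [15,-8,0,2,47,-26,0,6,80,-44,0,10,112,-61,0,14,144,-79,0,18,176,-97,0,22,208,-115,0,26,240,-132,0,30],
  "hand": -1
}}

```text
time_s: 0.87
tcp_pos: [0.4193, -0.3167, 0.2306]
orientation: [180.0, -0.0, -4.6]
force: [0.7, 0.3, -0.2]
opening: 0.0379
grasp_force: 0.0
```

Emit:
{"fn": "jog_arm", "kwargs": {
  "plan": [21,-34,8,0,43,-70,16,0,65,-107,24,0,87,-143,32,0,109,-179,40,0,131,-215,48,0,150,-246,55,0,161,-264,60,0]
}}

```text
time_s: 1.53
tcp_pos: [0.6007, -0.0637, 0.1692]
orientation: [-179.9, 0.1, -4.2]
force: [0.7, -0.2, 0.0]
opening: 0.0009
grasp_force: 0.0
```

Run:
```python
from h import *
d=grab('wrist'); cv2.imwrite('pics/w1.png',cv2.convertScaleAbs(d['img'],alpha=1.5)); s=d['s']; print(s['time_s'],s['tcp_pos'],s['orientation'],s['opening'])
print(proj(d,[(.5706,-.0654,.04),(.6245,-.0053,.0525),(.6146,-.1324,.0525),(.487,-.0503,.056)]).round(1).tolist())
print('tip',proj(d,[s['tcp_pos']+np.array([0,0,-.008])]))
```

```text
1.5333 [ 0.60066892 -0.06367622  0.16917737] [-1.79920426e+02  6.12914365e-02 -4.24218085e+00] 0.0009236290394769341
[[282.5, 238.8], [196.8, 180.9], [368.7, 181.7], [271.5, 343.5]]
tip [[277.03128419 260.83796046]]
```

View pics/w1.png

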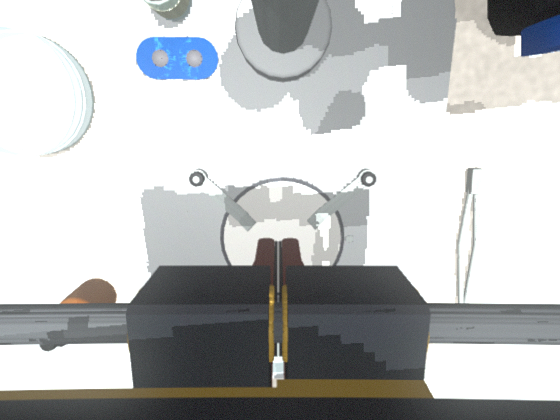

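The wrist view has the pivots at (197,179) and (369,179), within 2 px of where I predicted, and the fingers sit between the clips. Next I'll lower.

Emit:
{"fn": "jog_arm", "kwargs": {
  "plan": [0,0,0,0,0,0,30,0,0,0,60,0,0,0,85,0,0,0,102,0,0,0,112,0,0,0,115,0,0,0,115,0]
}}

```text
time_s: 2.25
tcp_pos: [0.5991, -0.0684, 0.0557]
orientation: [180.0, 0.0, -4.5]
force: [-0.2, 0.5, 1.1]
opening: 0.0005
grasp_force: 0.0
```

Emit:
{"fn": "jog_arm", "kwargs": {
  "plan": [0,0,4,0,-1,-5,4,0,-2,-10,4,0,-3,-16,4,0,-4,-22,4,0,-4,-28,4,0,-4,-34,4,0,-4,-39,4,0]
}}

```text
time_s: 2.92
tcp_pos: [0.5985, -0.0274, 0.0518]
orientation: [180.0, -0.0, -4.4]
force: [0.4, -0.5, -0.1]
opening: 0.0002
grasp_force: 0.3
```

Emit:
{"fn": "jog_arm", "kwargs": {
  "plan": [0,-5,0,0,0,-10,0,0,0,-14,0,0,0,-17,0,0,0,-17,0,0]
}}

```text
time_s: 3.33
tcp_pos: [0.5995, -0.0108, 0.0514]
orientation: [-180.0, 0.0, -4.4]
force: [-1.6, 0.2, 0.3]
opening: 0.0001
grasp_force: 0.4
```

Emit:
{"fn": "jog_arm", "kwargs": {
  "plan": [1,10,0,0,3,25,0,0,5,45,0,0,5,60,0,0,5,66,0,0,4,71,0,0,3,77,0,0,1,82,0,0]
}}

```text
time_s: 4.0
tcp_pos: [0.5943, -0.0935, 0.0516]
orientation: [-180.0, 0.0, -4.4]
force: [-0.3, 0.8, -0.2]
opening: 0.0008
grasp_force: 0.2
```

Emit:
{"fn": "jog_arm", "kwargs": {
  "plan": [-1,5,0,0,-1,10,0,0,-1,15,0,0,-1,20,0,0,-1,24,0,0,-1,28,0,0,-1,29,0,0,-1,29,0,0]
}}

```text
time_s: 4.67
tcp_pos: [0.5911, -0.1224, 0.0515]
orientation: [180.0, 0.0, -4.4]
force: [-0.7, 1.1, -0.3]
opening: 0.0007
grasp_force: 0.4
```

Emit:
{"fn": "jog_arm", "kwargs": {
  "plan": [0,-12,0,0,0,-22,-10,0,0,-26,-40,0,-10,-32,-70,0,-45,-40,-80,2,-85,-50,-80,4,-122,-60,-80,6,-150,-66,-80,6],
  "hand": -0.2
}}

```text
time_s: 5.33
tcp_pos: [0.4451, -0.0429, 0.1328]
orientation: [-180.0, -0.1, -10.4]
force: [-0.0, -0.1, 0.9]
opening: 0.035
grasp_force: 0.0
```

Emit:
{"fn": "jog_arm", "kwargs": {
  "plan": [-14,-1,0,0,-14,-1,0,0,-14,-1,0,0]
}}

```text
time_s: 5.58
tcp_pos: [0.4336, -0.0405, 0.133]
orientation: [-180.0, -0.2, -10.3]
force: [-0.7, -0.0, 1.2]
opening: 0.035
grasp_force: 0.0
```

Run:
```python
from h import *
s=status.state(); print(s['tcp_pos'],s['orientation'],s['opening'])
d=grab('wrist'); cv2.imwrite('pics/w2.png',cv2.convertScaleAbs(d['img'],alpha=1.2)); 
print(proj(d,[(.5706,-.0654,.04),(.6245,-.0053,.0525),(.6146,-.1324,.0525),(.487,-.0503,.056)]).round(1).tolist())
print('plate',radial(d,(.5706,-.0654),.04,.055,.04))
t=grab('top'); print('plate',radial(t,(.5706,-.0654),.04,.055,.04)); cv2.imwrite('pics/t2.png',t['img'])
```

```text
[ 0.43364612 -0.04048682  0.13299587] [-179.99702971   -0.19448273  -10.32753494] 0.03498986665803451
[[277.4, -10.1], [147.7, -109.6], [388.8, -140.0], [277.5, 136.5]]
plate (array([ 0.56626105, -0.06451735]), np.float64(0.04368708400318789), np.int64(81), np.float64(0.0009229491458322067))
plate (array([ 0.57051401, -0.06547512]), np.float64(0.04862256962353074), np.int64(104), np.float64(0.00042280252096825455))
```

View pics/w2.png

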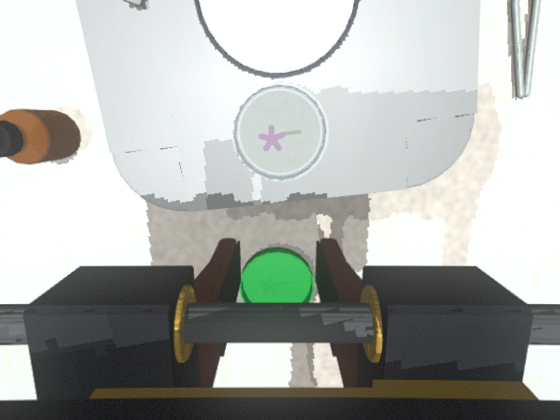

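The wrist view shows the dish at (280,132), about 4 px from my prediction, with the open fingers straddling its line. Now I'll check the clips in the top view and refine the dish position.

Run:
```python
from h import *
t=grab('top'); d=grab('wrist')
for n,x in (('top',t),('wrist',d)):
    for m in ('edge','dark'): print(n,m,radial(x,(.488,-.0515),.024,.037,.056,mode=m))
c=t['img'][150:260,280:410]; c=cv2.convertScaleAbs(cv2.resize(c,None,fx=5,fy=5,interpolation=cv2.INTER_CUBIC),alpha=1.5); cv2.imwrite('pics/t3.png',c)
```

```text
top edge (array([ 0.48823371, -0.04776243]), np.float64(0.028074965973346265), np.int64(78), np.float64(0.0007769451217929327))
top dark (array([ 0.48797062, -0.04884706]), np.float64(0.026044115076878396), np.int64(74), np.float64(0.0007290990260936381))
wrist edge (array([ 0.48882461, -0.05185337]), np.float64(0.028398499047894186), np.int64(113), np.float64(0.00020838302354460152))
wrist dark (array([ 0.48898282, -0.05190501]), np.float64(0.02749021090292908), np.int64(107), np.float64(0.00012348779699664948))
```

View pics/t3.png

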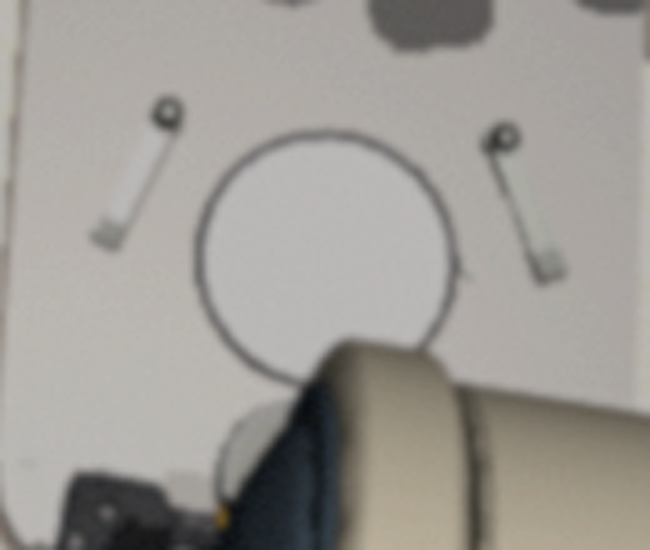

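Both clips now lie outside the plate, with tips at about (301,197) and (389,203). The dish is at about (0.489, -0.052), right on the finger axis. I'll lower behind it.

Emit:
{"fn": "jog_arm", "kwargs": {
  "plan": [0,0,15,0,0,0,40,0,0,0,60,0,0,0,74,0,0,0,80,0,0,0,81,0,6,0,81,0,11,0,81,0]
}}

```text
time_s: 6.45
tcp_pos: [0.4453, -0.0435, 0.0518]
orientation: [-180.0, -0.1, -10.4]
force: [-0.5, 0.4, 0.3]
opening: 0.0351
grasp_force: 0.0
```

Emit:
{"fn": "jog_arm", "kwargs": {
  "plan": [2,0,0,0,4,0,0,0,6,0,0,0,8,0,0,0,10,0,0,0,12,0,0,0,14,0,0,0,16,0,0,0]
}}

```text
time_s: 7.12
tcp_pos: [0.4598, -0.0461, 0.0506]
orientation: [-180.0, 0.0, -10.4]
force: [-1.0, -0.9, 0.6]
opening: 0.0356
grasp_force: 0.4
```

Run:
```python
from h import *
s=status.state(); print(s['tcp_pos'],s['orientation'],s['force'])
d=grab('wrist'); cv2.imwrite('pics/w4.png',cv2.convertScaleAbs(d['img'],alpha=1.2))
```

```text
[ 0.45977743 -0.04609177  0.05064696] [-1.79998770e+02  1.27240298e-02 -1.04007018e+01] [-1.00211801 -0.86092817  0.60957175]
```

View pics/w4.png

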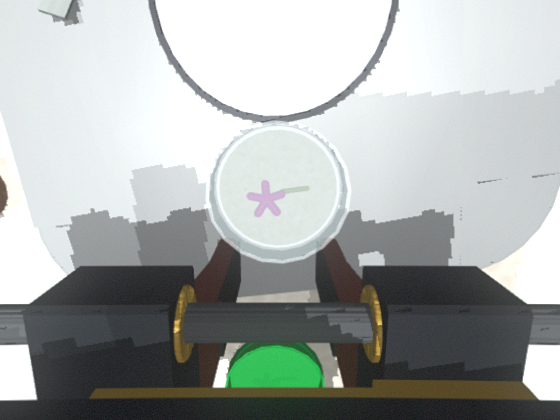

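The dish at (279,193) is nested symmetrically between the fingers. I'll continue the push.

Emit:
{"fn": "jog_arm", "kwargs": {
  "plan": [3,0,0,0,7,0,0,0,11,0,0,0,15,0,0,0,19,0,0,0,23,0,0,0,27,0,0,0,31,0,0,0]
}}

```text
time_s: 7.83
tcp_pos: [0.4906, -0.0518, 0.0506]
orientation: [-180.0, 0.0, -10.4]
force: [-1.2, 1.3, 0.5]
opening: 0.0352
grasp_force: 0.4
```

Emit:
{"fn": "jog_arm", "kwargs": {
  "plan": [4,0,0,0,8,0,0,0,12,0,0,0,16,0,0,0,20,0,0,0,23,0,0,0,25,0,0,0,26,0,0,0]
}}

```text
time_s: 8.5
tcp_pos: [0.516, -0.0564, 0.0506]
orientation: [-180.0, 0.0, -10.4]
force: [0.1, 0.8, -0.4]
opening: 0.035
grasp_force: 0.4
```

Run:
```python
from h import *
s=status.state(); print(s['tcp_pos'],s['orientation'],s['force'])
p=s['tcp_pos']+.0344*Rrpy(s['orientation'])[:,0]; print('dish pred',p)
d=grab('wrist'); cv2.imwrite('pics/w5.png',cv2.convertScaleAbs(d['img'],alpha=.9))
print(radial(d,p,.024,.034,.056,mode='edge'),radial(d,(.5704,-.0653),.044,.053,.04))
t=grab('top');print(radial(t,(.5704,-.0653),.044,.053,.04),radial(t,p,.024,.034,.056,mode='edge'))
```

```text
[ 0.51601048 -0.05640375  0.05059722] [-1.79998821e+02  5.80559066e-03 -1.04009628e+01] [ 0.05107532  0.75191125 -0.41292601]
dish pred [ 0.54984523 -0.06261418  0.05059374]
(array([ 0.55022669, -0.06292891]), np.float64(0.02851724504802311), np.int64(107), np.float64(0.00028249748773200196)) (array([ 0.57125805, -0.06495272]), np.float64(0.04879929087391764), np.int64(98), np.float64(0.0003967221495902347))
(array([ 0.57006745, -0.06505295]), np.float64(0.049248842826861206), np.int64(120), np.float64(0.0030416172251932355)) (array([ 0.55007279, -0.062075  ]), np.float64(0.029304346318346105), np.int64(120), np.float64(0.0035424428658326797))
```

View pics/w5.png

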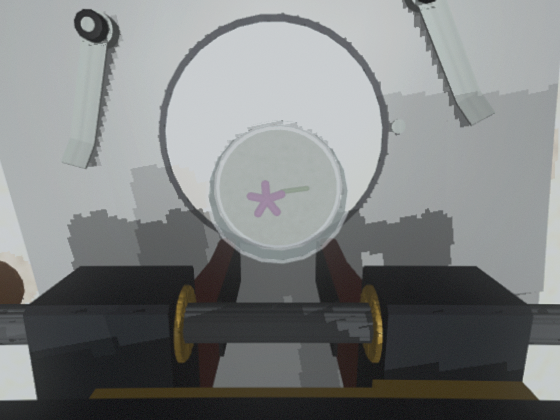

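The wrist view shows the dish at (279,190) partly on the plate ring at (273,130), with both clips well clear. There are 20.5 mm still to push, with a lateral correction of about -1.5 mm.

Emit:
{"fn": "jog_arm", "kwargs": {
  "plan": [3,-0.2,0,0,7,-0.5,0,0,11,-0.8,0,0,14,-1.1,0,0,17,-1.3,0,0,19,-1.5,0,0,20,-1.5,0,0,20.5,-1.5,0,0]
}}

```text
time_s: 9.27
tcp_pos: [0.5363, -0.0586, 0.0506]
orientation: [-180.0, 0.0, -10.4]
force: [-0.3, 0.2, 0.4]
opening: 0.035
grasp_force: 0.2
```

Emit:
{"fn": "jog_arm", "kwargs": {
  "plan": [0,0,0,0,-4,0,0,0,-12,0,0,0,-22,0,0,0,-32,0,0,0,-40,0,-15,0,-45,0,-40,0,-45,0,-60,0]
}}

```text
time_s: 9.93
tcp_pos: [0.4903, -0.0501, 0.1114]
orientation: [-180.0, 0.1, -10.4]
force: [0.6, -0.1, 1.1]
opening: 0.0349
grasp_force: 0.0
```

Run:
```python
from h import *
s=status.state(); print(s['tcp_pos'],s['orientation'],s['force'])
d=grab('wrist'); cv2.imwrite('pics/w6.png',cv2.convertScaleAbs(d['img'],alpha=.9))
print(radial(d,(.5704,-.0653),.024,.034,.056,mode='edge'),radial(d,(.5704,-.0653),.044,.053,.04))
```

```text
[ 0.49027974 -0.0501231   0.11139676] [-1.79999786e+02  5.28825525e-02 -1.03928566e+01] [ 0.61571233 -0.10620668  1.07408892]
(array([ 0.57015575, -0.0650281 ]), np.float64(0.02848274800420641), np.int64(112), np.float64(0.00022979527655431382)) (array([ 0.57142335, -0.06490018]), np.float64(0.048645684675976374), np.int64(107), np.float64(0.00017208990174006483))
```

View pics/w6.png

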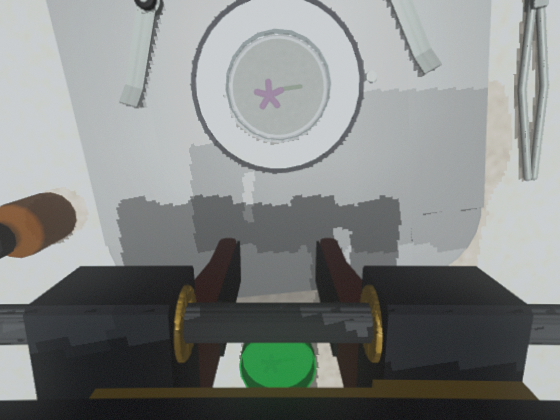

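The dish at (278,85) sits inside the plate ring at (277,83), about 1.3 mm off centre. Both clips are clear and the hand is free, so I'm handing in.

```bash
python3 -c "
from h import *
print(robot.close_job())"
```

```text
the job is handed in; nothing more can be done
None
```

The job is handed in, with no verdict shown: both stage clips are swung clear of the plate, the dish measures about 1.3 mm off the plate's centre by the wrist camera, and the hand is withdrawn.

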